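# Snap the air-filter cover onto the engine's filter box

## Robot

A 6-joint arm with a two-finger parallel gripper is mounted at the origin on the work surface. World frame = base frame: x ahead of the robot, y to its left, z up, the work surface at z = 0. Lengths are in m, angles in rad, forces in N, time in s.
With the tool pointing down it reaches from about 0.25 to 0.85 m from the base axis. Payload 12.5 kg.
Tool frame: the origin (TCP) lies midway between the tips of the shut fingers; the grasp point (between the pads) lies 19 mm behind it; z points along the fingers, y is the line along which they close (so a half turn about z gives the same grasp; the last joint's range is limited). The gripper opens to 93 mm and grips with 3 to 60 N. Pads are 15 mm wide; open, the fingers measure 128 mm over their backs; the gripper's body (75 mm by 188 mm) begins 65 mm behind the grasp point.
Start: joints at [-1.409, 0.351, 1.652, -0, 1.139, -0.085], TCP at [0.134, -0.533, 0.193] pointing down, gripper open.
Joint ranges: [-2.75, 2.75], [-0.79, 2.1], [0.01, 2.65], [-1.57, 4.71], [0.07, 3.14], [-2.87, 2.87]. Speed limits (rad/s): [2.22, 2.22, 2.79, 3.14, 3.14, 3.14].

## Interface

Orientations are given as a unit quaternion [w, x, y, z].
In Python, from bench import r gives the robot as it stands.
- The arm moves only by the tool step_arm, never from a script. Its argument "increments" is a list of rows, each an object of numbers: "tx", "ty", "tz": the shift along the world's x, y, z in m; "wx", "wy", "wz": the turn, a rotation vector about the world's x, y, z in rad; "gripper": the opening, from -1 (shut) to 1 (fully open). In form: [{"tx": .., "ty": .., "tz": .., "wx": .., "wy": .., "wz": .., "gripper": ..}, ...]. A call has 1 to 12 rows; each row is the pose to reach, as a shift and turn from the pose commanded when the call began; what a row does not reach only later rows make up. A row lasts 1/12 s, in which the tool goes at most 41.7 mm and 7.16 degrees, less where a joint would pass 70% of its speed; a pose out of reach is approached as far as the arm can. A call with a gripper value outside its range is refused whole. The fingers move at their own pace and stop on an object; the grip force is fixed at half the most. Time passes only in rows, so rows that repeat a pose let the fingers close. It gives the time, the measured TCP pose, the force, the opening and the grip force at its end, in the units of the state.
- r.sense(): the state, without advancing time (a new reading comes with each control period).
- r.grab_frame(name): name is "side" or "top"; returns a dict with "frame" (420x560x3 uint8, red, green, blue), "depth" (420x560 float32, m along the optical axis (not along the pixel's ray), 0 where there is no reading), "fx", "fy", "cx", "cy" (pixels), "position" and "rotation" of the camera in the world. Camera axes: x right, y up, looking along -z (the intrinsics and any distortion apply to the point x, -y, -z); pixel columns grow to the right and rows downward; lengths in m; the calibration is good to about 2 mm. A picture is of the moment at which its call begins.
- r.finish_job(): hands the job in; it is judged then, once.
The state is a dict: "time": time; "q": joint angles; "qvel": joint speeds; "tau": joint torques, N m; "position": TCP position; "tcp_rot": TCP orientation; "wrist_force": force on the tool from outside, world axes, zero at the start; "wrist_torque": the same for the moment, N m; "gripper_width": opening from 0.0 (shut) to 1.0 (fully open); "grip_force": force on a finger pad.
Only numpy, scipy, OpenCV 4.12 (cv2) and the standard library are available. Lean on these libraries where they do the work, as an engineer would, in place of code of your own. Each camera call takes 0.05 s, during which the arm holds its last target. There are 200 camera calls.

## Task

The engine on the bench stands with its air-filter box open. Fetch the loose black cover, set it level on the box so that the two snap hooks come up through its slots, and press it straight down, firmly but not so hard that it cracks (never above 40 N), until both hooks have clicked over it and it sits fully home at both ends. Leave it there, and leave everything else on the bench where it is.

Things in the scene. Friction and masses are not known exactly. Their poses are not given: they have to be found in the camera images.
- cover: Loose black plastic cover, right way up, 160 mm long (y) x 100 wide (x) x 38 high, 130 g. Origin: centre of the lower edge of its skirt, z up. Skirt 3 mm thick, inside 154 x 94; it ends 8 mm below the flat deck (deck z = 8 to 12 mm). Fits either way round. A slot goes through the deck near each end: 48 to 59 mm from centre along +y and -y, 16 mm wide (x). Over 40 N on the box cracks it.
- cover_hood (a point): Centre of the flat top of the cover's solid raised intake hood, its handle, 16 mm off the cover's centre towards its -y end: 34 mm wide (cover's x) x 52 mm long (y), 26 mm above the deck (38 mm above the cover's origin). The deck beside it is free for the fingertips, and so is the deck on its +y side (10 to 48 mm).
- cover_end_a (a point): Point on the cover: underside of the deck, 68 mm from centre towards +y (z = 8 mm in the cover's frame). At home it is level with the box rim.
- cover_end_b (a point): The same point at the cover's -y end.
- airbox: Open grey plastic filter box on the engine, 149 mm long (y) x 89 wide (x) x 45 high. Origin: centre of its underside, z up. It stands on soft rubber mounts: pressed, it sinks about 5 mm per 10 N, up to 7 mm, then is hard; it rises again when let go. The cover's skirt has 2.5 mm room all round. Cover at home: its origin at z = 37 mm here, y axes along each other.
- box_rim (a point): Centre of the level rim on which the cover's deck comes to rest, 45 mm above the box's origin. The pleated filter inside lies below it.
- hook_a_tip (a point): Tip of the snap hook at the box's +y end, 56 mm from centre, 16 mm above the rim, 10 mm wide (x). Beam 54.5 to 58 mm from centre; head out to 62 mm, sloping up to the tip; its catch face is 6 mm above the rim. A slot's outer edge pressed down over the head bends it inwards (5 to 10 N per hook, a drop at the click, then a rise as the deck meets the rim); it locks over the deck with 2 mm play.
- hook_b_tip (a point): Tip of the same hook, mirrored, at the box's -y end.
- engine: Small bare aluminium engine, fixed on wooden chocks. Origin on the bench under the box's centre; 170 mm wide (y), reaching 100 mm to -x (carburettor) and 165 mm to +x (finned barrel). All of it but the box and hooks is lower than 145 mm above the bench; the box's rim is at 182 mm.
- screwdriver: Screwdriver with dark green handle, 190 mm long along its x, 26 mm thick, lying on the bench; origin under its middle.
- socket: Black steel impact socket standing on end, 33 mm diameter, 52 mm high; origin at its foot.
- spanner: Steel spanner, 190 mm long along its x, 8 mm thick; origin under its middle.
- caliper: Steel vernier caliper lying flat, 225 mm long along its x, jaws towards its +y, 9 mm thick; origin under its middle.
- bit_tub: Clear plastic tub of grinding points, 85 x 90 mm, 42 mm high; origin under its middle.
Not all that is in view belongs to the job. Several things have the shape of the cover; the one meant has the colours described above.

How it is judged:
At the end, for the whole second after the job is handed in: The cover is at home on the box: both its ends (deck underside) within 1.5 mm of the rim, which only happens when both hooks have snapped over the deck, centred within 5 mm, along the box within 0.08 rad, upright, let go and at rest (z of each of cover_end_a, cover_end_b in the frame of airbox below 0.0465 m and z of cover in the frame of airbox above 0.034 m and horizontal distance between cover and airbox below 0.005 m and angle between the y axis of cover and the y axis of airbox, either way round below 0.08 rad and angle between cover's own z axis and vertical below 0.05 rad and linear speed of cover below 0.01 m/s); the robot touches nothing.
It fails at once if the cover is pressed on the filter box with more than 40 N (it would crack) (contact force between cover and airbox above 40 N).
It fails at once if the robot itself pushes on the engine, its filter box or the hooks with more than 8 N (contact force between any of the arm, the fingers and engine above 8 N).
It fails at once if another thing on the bench is moved by more than 20 mm (distance of any of screwdriver, socket, spanner, caliper, bit_tub from where it was at the start of the episode above 0.02 m).
It also fails if it takes over 48 s, if anything falls off the work surface, if the arm or the gripper's body presses on something with over 40 N, if the wrist force passes 120 N, or if a joint passes its speed limit or range.

## Working session

There is one attempt and no reset: what is moved stays moved. The work goes in short steps, Python scripts to look and compute and a tool call to move; the robot and the scene stay as the last step left them, time stands still between calls to the robot, and variables do not carry over. Pictures are saved under pics/ and viewed, at most 10 in all, crops included, and the job is handed in when it is done.

Besides the shell and the picture viewer there is one more tool, called as name(argument=value, ...) on one line, values as JSON. step_arm: Moves the arm, as the interface text tells. Its arguments: {"type":"object","properties":{"increments":{"type":"array"}},"required":["increments"]}

```bash
mkdir -p pics; cat > h.py <<'E'
from bench import r
import numpy as np, cv2
def grab(n):
    f=r.grab_frame(n); np.savez('%s.npz'%n,**{k:np.array(v) for k,v in f.items()}); return f
def load(n): return np.load('%s.npz'%n)
def pts(f):
    d=np.array(f['depth']); v,u=np.mgrid[:d.shape[0],:d.shape[1]]
    p=np.stack([(u-f['cx'])/f['fx']*d,-(v-f['cy'])/f['fy']*d,-d],-1)
    R=np.array(f['rotation'])
    if R.size==4:
        from scipy.spatial.transform import Rotation as T
        R=T.from_quat(R[[1,2,3,0]]).as_matrix()
    return p@R.T+np.array(f['position'])
def save(img,name): cv2.imwrite('pics/'+name,cv2.cvtColor(img,cv2.COLOR_RGB2BGR))
E
python3 - <<'E'
from h import *
for n in('top','side'):
    f=grab(n); save(f['frame'],n+'0.png'); print(n,f.keys(),f['position'],f['rotation'],f['fx'])
print(r.sense())
E
```

```text
top dict_keys(['frame', 'depth', 'fx', 'fy', 'cx', 'cy', 'position', 'rotation']) [0.36722139 0.07729897 1.48459453] [-0.70529441 -0.04820914  0.03972456  0.70615694] 536.119406075703
side dict_keys(['frame', 'depth', 'fx', 'fy', 'cx', 'cy', 'position', 'rotation']) [0.06351126 0.82340443 0.73690538] [-0.24013433 -0.12315336  0.44153298  0.85569702] 466.75537612054404
{'time': 0.1, 'q': array([-1.40862355e+00,  3.51199206e-01,  1.65235108e+00, -1.54584725e-05,
        1.13910232e+00, -8.45762226e-02]), 'qvel': array([ 6.97094622e-04, -2.00470547e-03, -3.19118438e-03,  1.51216881e-03,
        3.71842677e-04,  7.65360504e-06]), 'tau': array([ 2.53111239e-04, -4.98030102e+01, -2.85703433e+01,  7.00407336e-02,
        2.38684838e-02, -5.14598105e-05]), 'position': array([ 0.13431801, -0.53300089,  0.19294947]), 'tcp_rot': array([-5.29308912e-04,  9.92398477e-01,  1.23064946e-01, -2.75702972e-05]), 'wrist_force': array([0.79306522, 0.5352084 , 0.07309008]), 'wrist_torque': array([0.01916152, 0.01025159, 0.01593633]), 'grip_force': 0.0, 'gripper_width': 0.9997564628586886}
```

View pics/top0.png

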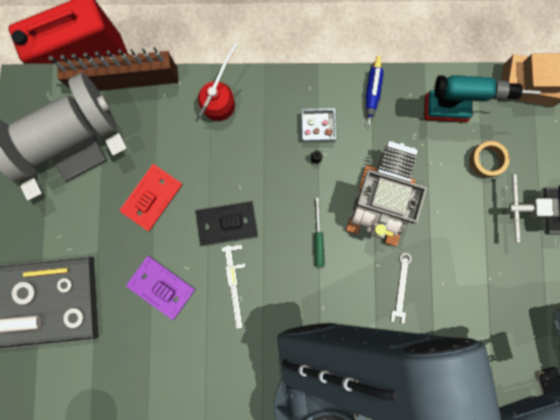

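View pics/side0.png

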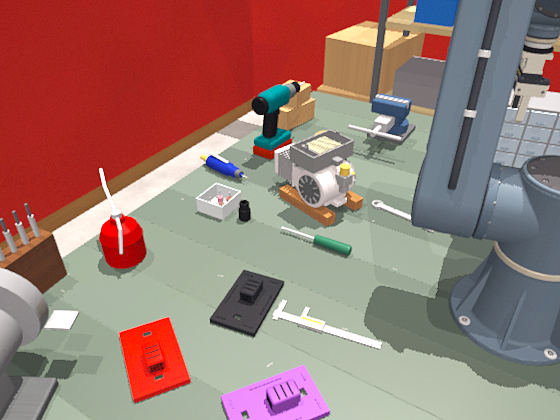

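Top view: three cover-shaped things, red (150,198), purple (160,287) and black (227,222). The black one fits the description. The airbox is at about (392,193) and the caliper lies close by the cover at (233,285). I'll confirm with a crop and measure from depth.

```bash
python3 - <<'E'
from h import *
f=load('top');P=pts(f);im=f['frame']
a=cv2.resize(im[185:260,180:280],None,fx=4,fy=4,interpolation=2);b=cv2.resize(im[155:230,345:445],None,fx=4,fy=4,interpolation=2)
save(np.hstack([a,b]),'crop1.png')
print(f['fx'],f['cx'],f['cy'],P[222,227],P[193,392], P[240,170])
def rect(m,n):
    m=m.astype(np.uint8); k,l,s,c=cv2.connectedComponentsWithStats(m)
    i=1+np.argmax(s[1:,4]); q=P[l==i]
    r_=cv2.minAreaRect((q[:,:2]*1000).astype(np.float32)); print(n,s[i],r_,np.median(q[:,2]))
    return l==i
v,u=np.mgrid[:420,:560]
roi=(u>185)&(u<268)&(v>190)&(v<255)
rect(roi&(P[...,2]>.006),'cover'); rect(roi&(P[...,2]>.028),'hood')
roi=(u>340)&(u<445)&(v>140)&(v<240)
rect(roi&(P[...,2]>.165),'box'); rect(roi&(P[...,2]>.19),'hooks')
q=roi&(P[...,2]>.187); print(np.c_[u[q],v[q]], P[q].round(4))
E
```

```text
536.119406075703 284.40441952746056 199.26535222105755 [0.48645442 0.25020573 0.03776184] [ 0.54592012 -0.17146911  0.17598773] [ 0.43989319  0.41279973 -0.00228751]
cover [ 195  201   63   46 1994] ((473.8373107910156, 203.5394287109375), (293.8503112792969, 151.21636962890625), 77.0478744506836) 0.012335499389801607
hood [221 214  21  16 242] ((446.3594970703125, 164.40280151367188), (229.11085510253906, 53.92473602294922), 60.98771286010742) 0.03753310160068113
box [ 358  170   69   53 1487] ((504.63031005859375, -73.38807678222656), (159.51895141601562, 375.3729248046875), 19.33753204345703) 0.1756420279533326
hooks [414 200   4   5  13] ((521.1019287109375, -225.6532745361328), (6.104608058929443, 10.490654945373535), 73.49026489257812) 0.19598826890586962
[[383 141]
 [374 144]
 [407 147]
 [427 149]
 [344 154]
 [388 156]
 [348 157]
 [378 170]
 [399 172]
 [385 176]
 [385 177]
 [392 177]
 [381 179]
 [398 181]
 [374 183]
 [410 184]
 [417 185]
 [443 185]
 [370 186]
 [371 186]
 [419 186]
 [364 187]
 [370 187]
 [371 187]
 [372 187]
 [422 187]
 [369 188]
 [370 188]
 [371 188]
 [368 189
[... 1671 characters left out ...]
 0.5211 -0.2271  0.1967]
 [ 0.3672  0.0773  1.4846]
 [ 0.3672  0.0773  1.4846]
 [ 0.5188 -0.2225  0.1955]
 [ 0.5186 -0.2246  0.197 ]
 [ 0.5192 -0.2283  0.1916]
 [ 0.3672  0.0773  1.4846]
 [ 0.5169 -0.2212  0.1904]
 [ 0.5164 -0.225   0.1951]
 [ 0.3672  0.0773  1.4846]
 [ 0.3672  0.0773  1.4846]
 [ 0.5052 -0.1343  0.1879]
 [ 0.3672  0.0773  1.4846]
 [ 0.3672  0.0773  1.4846]
 [ 0.3672  0.0773  1.4846]
 [ 0.3672  0.0773  1.4846]
 [ 0.3672  0.0773  1.4846]
 [ 0.3672  0.0773  1.4846]
 [ 0.3672  0.0773  1.4846]
 [ 0.3672  0.0773  1.4846]
 [ 0.3672  0.0773  1.4846]
 [ 0.3672  0.0773  1.4846]
 [ 0.3672  0.0773  1.4846]
 [ 0.3672  0.0773  1.4846]
 [ 0.3672  0.0773  1.4846]
 [ 0.3672  0.0773  1.4846]]
```

View pics/crop1.png

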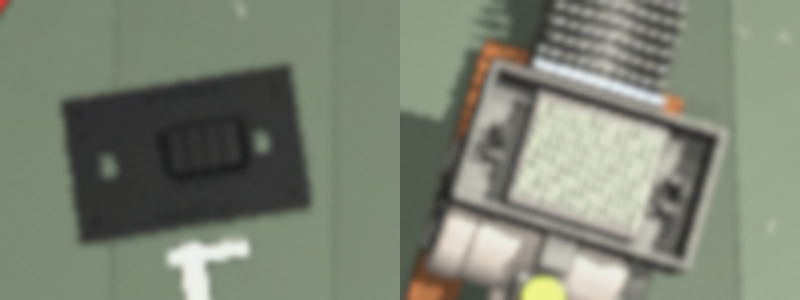

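Crop confirms the black cover (slots at both ends, hood towards world -y; the caliper's jaws are close below it) and shows the grey box with its hooks. I'll refine both poses with invalid depth removed.

```bash
cat > fit.py <<'E'
from h import *
def rect(P,m,n):
    m=m&(P[...,2]<1)
    m=cv2.morphologyEx(cv2.medianBlur(m.astype(np.uint8),3),cv2.MORPH_CLOSE,np.ones((3,3)))
    k,l,s,c=cv2.connectedComponentsWithStats(m)
    i=1+np.argmax(s[1:,4]); q=P[(l==i)&(P[...,2]<1)&(P[...,2]>.003)]
    r_=cv2.minAreaRect((q[:,:2]*1000).astype(np.float32))
    b=cv2.boxPoints(r_); e=[b[1]-b[0],b[2]-b[1]]; L=max(e,key=np.linalg.norm); L=L*np.sign(L[1])
    print(n,s[i],'c',np.round(r_[0],1),'size',np.round(r_[1],1),'yaw of y axis',round(float(np.arctan2(-L[0],L[1])),4),'z',np.median(q[:,2]).round(4))
    c,L2=np.array(r_[0]),L/np.linalg.norm(L)
    return q
E
python3 - <<'E'
from fit import *
v,u=np.mgrid[:420,:560]
for i in range(2):
    f=grab('top');P=pts(f);g=f['frame'].astype(int).max(2)
    roi=(u>185)&(u<268)&(v>190)&(v<250)
    rect(P,roi&(P[...,2]>.006)&(g<75),'cover'); h=rect(P,roi&(P[...,2]>.028)&(g<75),'hood'); print(h.mean(0))
    d=P[roi&(P[...,2]>.009)&(P[...,2]<.016)&(g<75)];print('deck mean',d.mean(0))
    roi=(u>340)&(u<445)&(v>150)&(v<240)
    rect(P,roi&(P[...,2]>.165)&(P[...,2]<.21),'box')
    q=roi&(P[...,2]>.1905)&(P[...,2]<.21)
    A=P[q];a=A[(abs(A[:,1]+.115)<.012)&(A[:,0]>.545)];b=A[(abs(A[:,1]+.225)<.012)&(A[:,0]<.53)]
    a,b=a.mean(0),b.mean(0);print('hooks',a,b,(a+b)/2,np.arctan2(-(a-b)[0],(a-b)[1]),np.linalg.norm(a-b))
E
```

```text
cover [ 196  202   61   43 1934] c [486.  256.3] size [ 97.8 157.6] yaw of y axis 0.1621 z 0.0121
hood [221 215  21  14 240] c [488.5 239.9] size [33.7 52.8] yaw of y axis 0.186 z 0.0369
[0.48807091 0.23940801 0.03674288]
deck mean [0.48429079 0.25916983 0.01213134]
box [ 358  170   69   53 1609] c [ 538.4 -171.2] size [150.5  90.3] yaw of y axis -0.3045 z 0.1752
hooks [ 0.55558994 -0.1157593   0.19559489] [ 0.5213476  -0.22443747  0.19614397] [ 0.53846877 -0.17009839  0.19586943] -0.3052338196413266 0.11394640241490285
cover [ 196  202   61   43 1936] c [485.9 256.4] size [ 98.1 157.7] yaw of y axis 0.1555 z 0.0121
hood [221 215  21  14 240] c [488.1 240.1] size [34.1 52.9] yaw of y axis 0.1661 z 0.0367
[0.48797535 0.23997026 0.03679737]
deck mean [0.48420053 0.25778408 0.012129  ]
box [ 358  170   69   53 1613] c [ 538.2 -171.2] size [150.4  90.2] yaw of y axis -0.3048 z 0.175
hooks [ 0.55558844 -0.11583362  0.19560426] [ 0.5216706  -0.22535727  0.19496426] [ 0.53862952 -0.17059544  0.19528426] -0.3003183142823403 0.11465714444350578
```

step_arm(increments=[{"tz":0.04},{"tz":0.08,"gripper":0.3},{"tx":0.02,"ty":0.03,"tz":0.12,"wz":0.1,"gripper":0.3},{"tx":0.04,"ty":0.065,"tz":0.14,"wz":0.2,"gripper":0.3},{"tx":0.06,"ty":0.1,"tz":0.14,"wz":0.3,"gripper":0.3},{"tx":0.08,"ty":0.135,"tz":0.14,"wz":0.4,"gripper":0.3},{"tx":0.1,"ty":0.17,"tz":0.14,"wz":0.5,"gripper":0.3},{"tx":0.12,"ty":0.205,"tz":0.14,"wz":0.6,"gripper":0.3},{"tx":0.14,"ty":0.24,"tz":0.14,"wz":0.7,"gripper":0.3},{"tx":0.16,"ty":0.275,"tz":0.14,"wz":0.8,"gripper":0.3},{"tx":0.18,"ty":0.31,"tz":0.14,"wz":0.9,"gripper":0.3},{"tx":0.2,"ty":0.345,"tz":0.14,"wz":1.0,"gripper":0.3}])

```text
invalid input at $.increments[0]: expected keys tx, ty, tz, wx, wy, wz, gripper
```

step_arm(increments=[{"tx":0,"ty":0,"tz":0.04,"wx":0,"wy":0,"wz":0,"gripper":0.3},{"tx":0,"ty":0,"tz":0.08,"wx":0,"wy":0,"wz":0,"gripper":0.3},{"tx":0.02,"ty":0.03,"tz":0.11,"wx":0,"wy":0,"wz":0.1,"gripper":0.3},{"tx":0.04,"ty":0.065,"tz":0.14,"wx":0,"wy":0,"wz":0.2,"gripper":0.3},{"tx":0.06,"ty":0.1,"tz":0.14,"wx":0,"wy":0,"wz":0.3,"gripper":0.3},{"tx":0.08,"ty":0.135,"tz":0.14,"wx":0,"wy":0,"wz":0.4,"gripper":0.3},{"tx":0.1,"ty":0.17,"tz":0.14,"wx":0,"wy":0,"wz":0.5,"gripper":0.3},{"tx":0.12,"ty":0.205,"tz":0.14,"wx":0,"wy":0,"wz":0.6,"gripper":0.3},{"tx":0.14,"ty":0.24,"tz":0.14,"wx":0,"wy":0,"wz":0.7,"gripper":0.3},{"tx":0.16,"ty":0.275,"tz":0.14,"wx":0,"wy":0,"wz":0.8,"gripper":0.3},{"tx":0.18,"ty":0.31,"tz":0.14,"wx":0,"wy":0,"wz":0.9,"gripper":0.3},{"tx":0.2,"ty":0.345,"tz":0.14,"wx":0,"wy":0,"wz":1.0,"gripper":0.3}])

```text
time: 1.2
position: [0.3344, -0.187, 0.3336]
tcp_rot: [0.0, 0.811, 0.586, 0.0]
wrist_force: [0.7, -0.5, -0.7]
gripper_width: 0.648
grip_force: 0.0
```

step_arm(increments=[{"tx":0.012,"ty":0.036,"tz":0,"wx":0,"wy":0,"wz":0.05,"gripper":0.3},{"tx":0.025,"ty":0.073,"tz":0,"wx":0,"wy":0,"wz":0.1,"gripper":0.3},{"tx":0.038,"ty":0.11,"tz":0,"wx":0,"wy":0,"wz":0.15,"gripper":0.3},{"tx":0.05,"ty":0.147,"tz":0,"wx":0,"wy":0,"wz":0.2,"gripper":0.3},{"tx":0.063,"ty":0.184,"tz":0,"wx":0,"wy":0,"wz":0.25,"gripper":0.3},{"tx":0.076,"ty":0.221,"tz":0,"wx":0,"wy":0,"wz":0.3,"gripper":0.3},{"tx":0.089,"ty":0.258,"tz":0,"wx":0,"wy":0,"wz":0.35,"gripper":0.3},{"tx":0.102,"ty":0.295,"tz":-0.01,"wx":0,"wy":0,"wz":0.4,"gripper":0.3},{"tx":0.115,"ty":0.332,"tz":-0.02,"wx":0,"wy":0,"wz":0.45,"gripper":0.3},{"tx":0.127,"ty":0.369,"tz":-0.03,"wx":0,"wy":0,"wz":0.484,"gripper":0.3},{"tx":0.14,"ty":0.406,"tz":-0.05,"wx":0,"wy":0,"wz":0.484,"gripper":0.3},{"tx":0.152,"ty":0.443,"tz":-0.07,"wx":0,"wy":0,"wz":0.484,"gripper":0.3}])

```text
time: 2.2
position: [0.4851, 0.2524, 0.2648]
tcp_rot: [0.0, 0.648, 0.762, 0.0]
wrist_force: [0.5, -0.9, 0.9]
gripper_width: 0.653
grip_force: 0.0
```

step_arm(increments=[{"tx":0,"ty":0,"tz":-0.035,"wx":0,"wy":0,"wz":0,"gripper":0.3},{"tx":0,"ty":0,"tz":-0.07,"wx":0,"wy":0,"wz":0,"gripper":0.3},{"tx":0,"ty":0,"tz":-0.105,"wx":0,"wy":0,"wz":0,"gripper":0.3},{"tx":0,"ty":0,"tz":-0.14,"wx":0,"wy":0,"wz":0,"gripper":0.3},{"tx":0,"ty":0,"tz":-0.16,"wx":0,"wy":0,"wz":0,"gripper":0.3},{"tx":0,"ty":0,"tz":-0.18,"wx":0,"wy":0,"wz":0,"gripper":0.3},{"tx":0,"ty":0,"tz":-0.19,"wx":0,"wy":0,"wz":0,"gripper":0.3},{"tx":0,"ty":0,"tz":-0.19,"wx":0,"wy":0,"wz":0,"gripper":0.3}])

```text
time: 2.87
position: [0.4837, 0.2498, 0.0736]
tcp_rot: [-0.001, 0.648, 0.761, -0.002]
wrist_force: [-0.6, -0.0, -0.2]
gripper_width: 0.651
grip_force: 0.0
```

```bash
python3 - <<'E'
from h import *
s=r.sense();print(s['position'],s['tcp_rot'],s['qvel'])
f=grab('side');save(cv2.resize(f['frame'][200:350,170:370],None,fx=4,fy=4,interpolation=2),'side1.png')
s=r.sense();print(s['position'])
E
```

```text
[0.4836904  0.249816   0.07355209] [-0.00081402  0.64834369  0.76134567 -0.00160456] [ 0.00030804 -0.04388438 -0.03546367 -0.00060163  0.04319366 -0.00127062]
[0.48452918 0.25017341 0.07511003]
```

View pics/side1.png

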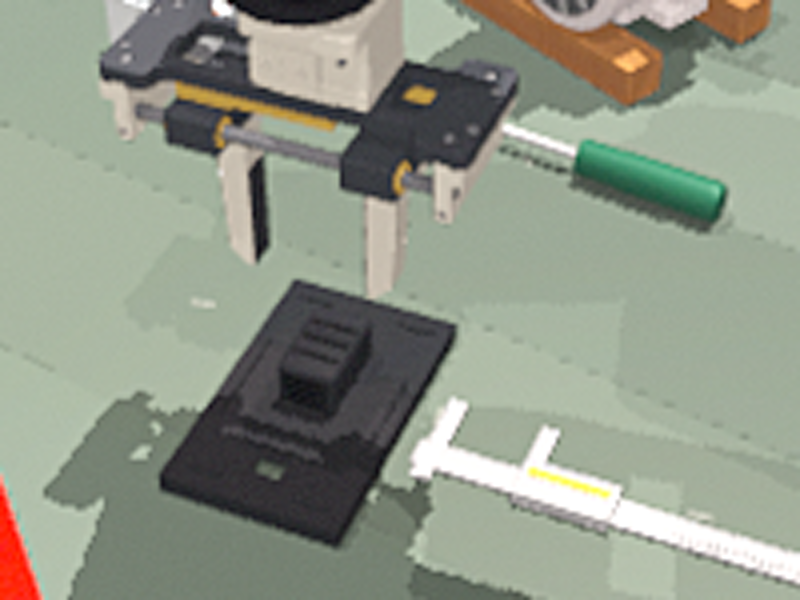

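The fingers straddle the hood (crop around (310,350)), with the caliper clear. I'll correct the small lag and descend.

step_arm(increments=[{"tx":0.0015,"ty":0.0055,"tz":-0.015,"wx":0,"wy":0,"wz":0,"gripper":0.3},{"tx":0.0015,"ty":0.0055,"tz":-0.03,"wx":0,"wy":0,"wz":0,"gripper":0.3},{"tx":0.0015,"ty":0.0055,"tz":-0.04,"wx":0,"wy":0,"wz":0,"gripper":0.3},{"tx":0.0015,"ty":0.0055,"tz":-0.045,"wx":0,"wy":0,"wz":0,"gripper":0.3},{"tx":0.0015,"ty":0.0055,"tz":-0.045,"wx":0,"wy":0,"wz":0,"gripper":0.3},{"tx":0.0015,"ty":0.0055,"tz":-0.045,"wx":0,"wy":0,"wz":0,"gripper":0.3}])

```text
time: 3.42
position: [0.4867, 0.2559, 0.0312]
tcp_rot: [0.0, 0.648, 0.761, 0.0]
wrist_force: [-0.2, -0.2, 0.7]
gripper_width: 0.647
grip_force: 0.0
```

step_arm(increments=[{"tx":0,"ty":0,"tz":-0.009,"wx":0,"wy":0,"wz":0,"gripper":0.3},{"tx":0,"ty":0,"tz":-0.0165,"wx":0,"wy":0,"wz":0,"gripper":0.3},{"tx":0,"ty":0,"tz":-0.0165,"wx":0,"wy":0,"wz":0,"gripper":0.3},{"tx":0,"ty":0,"tz":-0.0165,"wx":0,"wy":0,"wz":0,"gripper":-1},{"tx":0,"ty":0,"tz":-0.0165,"wx":0,"wy":0,"wz":0,"gripper":-1},{"tx":0,"ty":0,"tz":-0.0165,"wx":0,"wy":0,"wz":0,"gripper":-1},{"tx":0,"ty":0,"tz":-0.0165,"wx":0,"wy":0,"wz":0,"gripper":-1},{"tx":0,"ty":0,"tz":-0.0165,"wx":0,"wy":0,"wz":0,"gripper":-1},{"tx":0,"ty":0,"tz":-0.0165,"wx":0,"wy":0,"wz":0,"gripper":-1}])

```text
time: 4.17
position: [0.4864, 0.2558, 0.0141]
tcp_rot: [0.0, 0.648, 0.761, 0.0]
wrist_force: [-0.8, -0.6, 0.2]
gripper_width: 0.27
grip_force: 0.0
```

step_arm(increments=[{"tx":0,"ty":0,"tz":0,"wx":0,"wy":0,"wz":0,"gripper":-1},{"tx":0,"ty":0,"tz":0,"wx":0,"wy":0,"wz":0,"gripper":-1}])

```text
time: 4.33
position: [0.4863, 0.2558, 0.014]
tcp_rot: [0.0, 0.648, 0.761, 0.0]
wrist_force: [0.3, -0.5, -0.1]
gripper_width: 0.129
grip_force: 0.0
```

```bash
python3 - <<'E'
from h import *
f=grab('side');save(cv2.resize(f['frame'][200:350,170:370],None,fx=4,fy=4,interpolation=2),'side2.png')
E
```

```text
(no output)
```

View pics/side2.png

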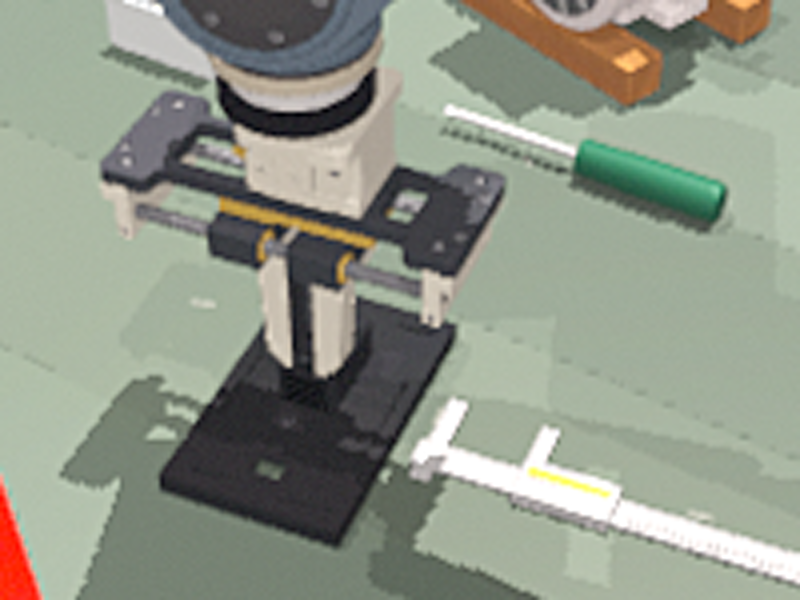

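```bash
python3 - <<'E'
from h import *
f=load('side');P=pts(f)
from scipy.spatial.transform import Rotation as T
R=T.from_quat(f['rotation'][[1,2,3,0]]).as_matrix()
for p in ([.4863,.2558,.014],[.4863,.2558,.038],[.4885-.0,.2405,.038],[.4843,.266,.038]):
    c=R.T@(np.array(p)-f['position']);u=f['cx']-c[0]/c[2]*f['fx'];v=f['cy']+c[1]/c[2]*f['fy'];print(p,((u-170)*4,(v-200)*4))
for x,y in((290,340),(292,362),(330,372),(335,340),(345,340),(310,340),(310,395),(290,390),(330,395),(290,420),(360,320)):
    print(x,y,P[200+y//4,170+x//4].round(4))
print(r.sense()['gripper_width'])
E
```

```text
[0.4863, 0.2558, 0.014] (np.float64(310.5096278828113), np.float64(391.59806423145756))
[0.4863, 0.2558, 0.038] (np.float64(308.7753370422723), np.float64(359.1353661782873))
[0.4885, 0.2405, 0.038] (np.float64(321.71260617974053), np.float64(340.03340746241406))
[0.4843, 0.266, 0.038] (np.float64(300.82311686993467), np.float64(372.50713074756436))
290 340 [0.4907 0.2668 0.0588]
292 362 [0.4898 0.2656 0.0439]
330 372 [0.4697 0.2621 0.0426]
335 340 [0.4661 0.2624 0.0675]
345 340 [0.4633 0.2558 0.0634]
310 340 [0.4935 0.246  0.04  ]
310 395 [0.4794 0.2673 0.0275]
290 390 [0.493  0.2663 0.0223]
330 395 [0.4687 0.2643 0.0306]
290 420 [0.4872 0.2757 0.0099]
360 320 [0.4788 0.2182 0.0392]
0.0782770622497548
```

step_arm(increments=[{"tx":0,"ty":0,"tz":0,"wx":0,"wy":0,"wz":0,"gripper":0.3},{"tx":0,"ty":0,"tz":0,"wx":0,"wy":0,"wz":0,"gripper":0.3},{"tx":0,"ty":0,"tz":0,"wx":0,"wy":0,"wz":0,"gripper":0.3},{"tx":0,"ty":0,"tz":0,"wx":0,"wy":0,"wz":0,"gripper":0.3},{"tx":0,"ty":0,"tz":0,"wx":0,"wy":0,"wz":0,"gripper":0.3},{"tx":0,"ty":0,"tz":0,"wx":0,"wy":0,"wz":0,"gripper":0.3},{"tx":0,"ty":0,"tz":0,"wx":0,"wy":0,"wz":0,"gripper":0.3},{"tx":0,"ty":0,"tz":0,"wx":0,"wy":0,"wz":0,"gripper":0.3}])

```text
time: 5.05
position: [0.4863, 0.2558, 0.014]
tcp_rot: [-0.0, 0.648, 0.761, 0.0]
wrist_force: [-0.3, -0.6, 0.6]
gripper_width: 0.606
grip_force: 0.0
```

```bash
python3 - <<'E'
from h import *
f=grab('side');save(cv2.resize(f['frame'][230:330,190:310],None,fx=6,fy=6,interpolation=2),'side3.png')
print(r.sense()['gripper_width'],r.sense()['position'])
E
```

```text
0.6279196176577111 [0.48628261 0.25579963 0.01393941]
```

View pics/side3.png

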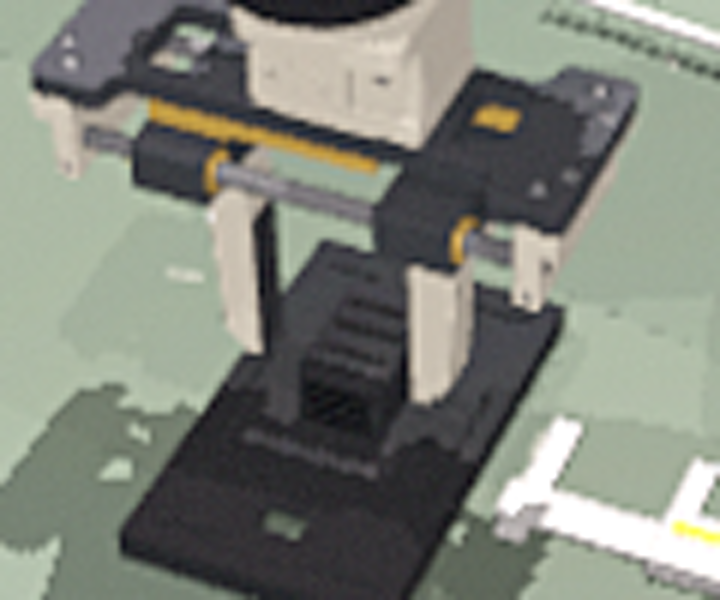

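```bash
python3 - <<'E'
from h import *
f=load('side');P=pts(f)
for x,y in((425,395),(430,385),(430,360),(430,330),(430,290),(235,335),(240,320),(340,385),(340,405),(340,425),(340,360),(340,450),(430,420),(130,180),(400,240),(240,355)):
    print(x,y,P[230+y//6,190+x//6].round(4))
E
```

```text
425 395 [0.4506 0.261  0.046 ]
430 385 [0.4482 0.2607 0.0499]
430 360 [0.45   0.2577 0.0578]
430 330 [0.4473 0.2611 0.076 ]
430 290 [0.4465 0.2615 0.0958]
235 335 [0.5218 0.2708 0.0463]
240 320 [0.5175 0.2722 0.0554]
340 385 [0.4819 0.2666 0.0373]
340 405 [0.4821 0.267  0.0287]
340 425 [0.4836 0.2655 0.0177]
340 360 [0.4871 0.2589 0.0396]
340 450 [0.4788 0.2728 0.0119]
430 420 [0.4594 0.245  0.0126]
130 180 [0.6388 0.1885 0.0009]
400 240 [0.4411 0.2854 0.1383]
240 355 [0.5355 0.2521 0.0118]
```

The fingertips measure about z = 0.043 in the picture, although the state says TCP 0.014. So the fingers shut above the hood (it clearly stands below the tips at (340,385)). I'll descend in steps, checking force and depth.

step_arm(increments=[{"tx":0,"ty":0,"tz":-0.003,"wx":0,"wy":0,"wz":0,"gripper":0.3},{"tx":0,"ty":0,"tz":-0.006,"wx":0,"wy":0,"wz":0,"gripper":0.3},{"tx":0,"ty":0,"tz":-0.009,"wx":0,"wy":0,"wz":0,"gripper":0.3},{"tx":0,"ty":0,"tz":-0.012,"wx":0,"wy":0,"wz":0,"gripper":0.3},{"tx":0,"ty":0,"tz":-0.012,"wx":0,"wy":0,"wz":0,"gripper":0.3}])

```text
time: 5.52
position: [0.4859, 0.2556, 0.0012]
tcp_rot: [-0.0, 0.648, 0.761, -0.001]
wrist_force: [0.0, -0.3, -0.2]
gripper_width: 0.652
grip_force: 0.0
```

```bash
cat > tips.py <<'E'
from h import *
f=grab('side');P=pts(f);im=f['frame'].astype(int)
v,u=np.mgrid[:420,:560]
m=(P[...,2]>.005)&(P[...,2]<.1)&(im.min(2)>110)&(abs(P[...,1]-.262)<.02)&(abs(P[...,0]-.485)<.07)
for s in(-1,1):
    q=P[m&((P[...,0]-.485)*s>0)]; q=q[np.argsort(q[:,2])]; print('finger',len(q),q[:4].round(3).tolist())
s=r.sense();print(s['position'],s['wrist_force'],s['gripper_width'])
E
python3 tips.py
```

```text
finger 194 [[0.418, 0.251, 0.005], [0.416, 0.251, 0.005], [0.417, 0.261, 0.005], [0.42, 0.256, 0.006]]
finger 157 [[0.517, 0.269, 0.027], [0.518, 0.271, 0.028], [0.521, 0.27, 0.029], [0.518, 0.27, 0.03]]
[0.48606427 0.25568283 0.00150151] [0.49724604 0.49621715 0.82137925] 0.6514722491834697
```

step_arm(increments=[{"tx":0,"ty":0,"tz":-0.003,"wx":0,"wy":0,"wz":0,"gripper":0.3},{"tx":0,"ty":0,"tz":-0.006,"wx":0,"wy":0,"wz":0,"gripper":0.3},{"tx":0,"ty":0,"tz":-0.009,"wx":0,"wy":0,"wz":0,"gripper":0.3},{"tx":0,"ty":0,"tz":-0.01,"wx":0,"wy":0,"wz":0,"gripper":0.3},{"tx":0,"ty":0,"tz":-0.01,"wx":0,"wy":0,"wz":0,"gripper":-0.5},{"tx":0,"ty":0,"tz":-0.01,"wx":0,"wy":0,"wz":0,"gripper":-1},{"tx":0,"ty":0,"tz":-0.01,"wx":0,"wy":0,"wz":0,"gripper":-1},{"tx":0,"ty":0,"tz":-0.01,"wx":0,"wy":0,"wz":0,"gripper":-1},{"tx":0,"ty":0,"tz":-0.01,"wx":0,"wy":0,"wz":0,"gripper":-1},{"tx":0,"ty":0,"tz":-0.01,"wx":0,"wy":0,"wz":0,"gripper":-1},{"tx":0,"ty":0,"tz":-0.01,"wx":0,"wy":0,"wz":0,"gripper":-1}])

```text
time: 6.48
position: [0.4863, 0.2558, -0.0079]
tcp_rot: [0.0, 0.648, 0.761, 0.0]
wrist_force: [0.3, -0.6, 2.2]
gripper_width: 0.361
grip_force: 30.0
```

step_arm(increments=[{"tx":0,"ty":0,"tz":0.01,"wx":0,"wy":0,"wz":0,"gripper":-1},{"tx":0,"ty":0,"tz":0.03,"wx":0,"wy":0,"wz":0,"gripper":-1},{"tx":0,"ty":0,"tz":0.06,"wx":0,"wy":0,"wz":0,"gripper":-1},{"tx":0,"ty":0,"tz":0.09,"wx":0,"wy":0,"wz":0,"gripper":-1},{"tx":0,"ty":0,"tz":0.12,"wx":0,"wy":0,"wz":0,"gripper":-1},{"tx":0,"ty":0,"tz":0.15,"wx":0,"wy":0,"wz":0,"gripper":-1},{"tx":0,"ty":0,"tz":0.18,"wx":0,"wy":0,"wz":0,"gripper":-1},{"tx":0,"ty":0,"tz":0.21,"wx":0,"wy":0,"wz":0,"gripper":-1},{"tx":0,"ty":0,"tz":0.24,"wx":0,"wy":0,"wz":0,"gripper":-1},{"tx":0,"ty":0,"tz":0.26,"wx":0,"wy":0,"wz":0,"gripper":-1},{"tx":0,"ty":0,"tz":0.27,"wx":0,"wy":0,"wz":0,"gripper":-1},{"tx":0,"ty":0,"tz":0.27,"wx":0,"wy":0,"wz":0,"gripper":-1}])

```text
time: 7.48
position: [0.4869, 0.256, 0.2642]
tcp_rot: [0.001, 0.648, 0.761, 0.002]
wrist_force: [0.2, -0.2, -1.5]
gripper_width: 0.366
grip_force: 30.0
```

step_arm(increments=[{"tx":0.004,"ty":-0.03,"tz":0,"wx":0,"wy":0,"wz":-0.035,"gripper":-1},{"tx":0.008,"ty":-0.06,"tz":0,"wx":0,"wy":0,"wz":-0.07,"gripper":-1},{"tx":0.012,"ty":-0.09,"tz":0,"wx":0,"wy":0,"wz":-0.105,"gripper":-1},{"tx":0.016,"ty":-0.12,"tz":0,"wx":0,"wy":0,"wz":-0.14,"gripper":-1},{"tx":0.02,"ty":-0.15,"tz":0,"wx":0,"wy":0,"wz":-0.175,"gripper":-1},{"tx":0.024,"ty":-0.18,"tz":0,"wx":0,"wy":0,"wz":-0.21,"gripper":-1},{"tx":0.028,"ty":-0.21,"tz":0,"wx":0,"wy":0,"wz":-0.245,"gripper":-1},{"tx":0.032,"ty":-0.24,"tz":0,"wx":0,"wy":0,"wz":-0.28,"gripper":-1},{"tx":0.036,"ty":-0.27,"tz":0,"wx":0,"wy":0,"wz":-0.315,"gripper":-1},{"tx":0.04,"ty":-0.3,"tz":0,"wx":0,"wy":0,"wz":-0.35,"gripper":-1},{"tx":0.044,"ty":-0.33,"tz":0,"wx":0,"wy":0,"wz":-0.385,"gripper":-1},{"tx":0.048,"ty":-0.36,"tz":0,"wx":0,"wy":0,"wz":-0.42,"gripper":-1}])

```text
time: 8.48
position: [0.5335, -0.1056, 0.2602]
tcp_rot: [-0.001, 0.793, 0.609, -0.001]
wrist_force: [0.1, -0.5, -0.9]
gripper_width: 0.358
grip_force: 30.0
```

step_arm(increments=[{"tx":0.002,"ty":-0.03,"tz":0,"wx":0,"wy":0,"wz":-0.02,"gripper":-1},{"tx":0.004,"ty":-0.05,"tz":0,"wx":0,"wy":0,"wz":-0.044,"gripper":-1},{"tx":0.005,"ty":-0.065,"tz":0,"wx":0,"wy":0,"wz":-0.044,"gripper":-1},{"tx":0.005,"ty":-0.065,"tz":0,"wx":0,"wy":0,"wz":-0.044,"gripper":-1},{"tx":0.005,"ty":-0.065,"tz":0,"wx":0,"wy":0,"wz":-0.044,"gripper":-1},{"tx":0.005,"ty":-0.065,"tz":0,"wx":0,"wy":0,"wz":-0.044,"gripper":-1}])

```text
time: 8.98
position: [0.5391, -0.1682, 0.2614]
tcp_rot: [-0.001, 0.806, 0.592, -0.0]
wrist_force: [-0.5, -0.9, -1.6]
gripper_width: 0.364
grip_force: 30.0
```

```bash
python3 - <<'E'
from h import *
s=r.sense();print(s['position'],s['tcp_rot'],s['wrist_force'])
f=grab('top');a=cv2.resize(f['frame'][140:240,340:440],None,fx=4,fy=4,interpolation=2)
f=grab('side');b=cv2.resize(f['frame'][70:220,250:400],(400,400),interpolation=2);save(np.hstack([a,b]),'hover.png')
E
```

```text
[ 0.53906702 -0.16821031  0.26138899] [-5.48987700e-04  8.05708015e-01  5.92312639e-01 -1.71903881e-04] [-0.54608466 -0.89202219 -1.58364753]
```

View pics/hover.png

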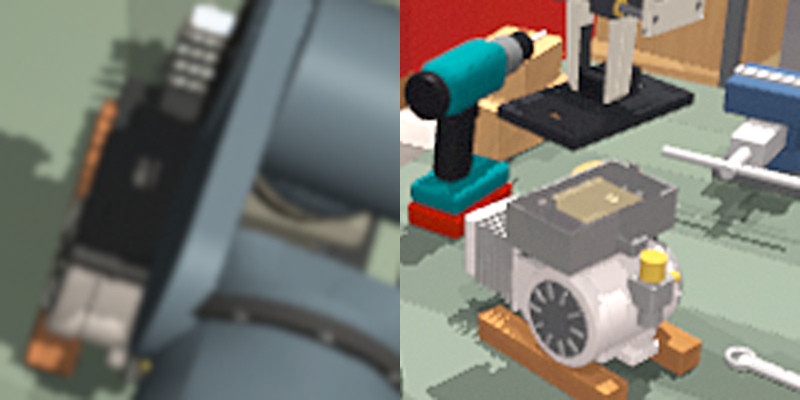

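The cover hangs above the box; its +y end and slot are visible in the top view at (145,170) in the crop. I'll measure it.

```bash
cat > held.py <<'E'
from h import *
import sys
from scipy.optimize import least_squares
s=r.sense();p=s['position'];q=s['tcp_rot'];print('tcp',p.round(4),'yaw',2*np.arctan2(q[2],q[1])-np.pi/2,'F',s['wrist_force'].round(1))
zo=p[2]+.008
f=grab('top');P=pts(f);v,u=np.mgrid[:420,:560]
m=(abs(P[...,2]-zo-.012)<.006)&(f['frame'].max(2)<75)&(u>345)&(u<435)&(v>150)&(v<225)
m=cv2.medianBlur(m.astype(np.uint8),3)>0
Q=P[m];print('deck n',len(Q),'z',np.median(Q[:,2]),'plane',np.linalg.lstsq(np.c_[Q[:,:2]-p[:2],np.ones(len(Q))],Q[:,2],rcond=None)[0].round(4))
# edges in cover frame (yaw -.3045 guess) relative to box centre
def loc(a): 
    c=np.array([.5384,-.171]);d=Q[:,:2]-c;return np.c_[d@[np.cos(a),np.sin(a)],d@[-np.sin(a),np.cos(a)]]*1000
def ext(l,bins,ax,fn):
    o=[]
    for b in bins:
        t=l[abs(l[:,1-ax]-b)<2.5,ax]
        if len(t)>4:o.append((b,round(float(fn(t)),1)))
    return o
l=loc(-.3045)
print('+y end',ext(l,range(-40,45,8),1,np.max));print('-x side',ext(l,range(-40,80,8),0,np.min));print('+x side',ext(l,range(-40,80,8),0,np.max))
hole=(u>345)&(u<435)
E
python3 held.py
python3 - <<'E'
import sys; sys.path.insert(0,'.')
from h import *
f=load('side'.split('/')[-1]);P=pts(f)
c=np.array([.5384,-.171]);a=-.3045
m=(abs(P[...,2]-.2815)<.006)&(f['frame'].max(2)<80)
Q=P[m];d=Q[:,:2]-c;l=np.c_[d@[np.cos(a),np.sin(a)],d@[-np.sin(a),np.cos(a)]]*1000
l=l[(abs(l)<110).all(1)]
print('side: pct x',np.percentile(l[:,0],[.5,1,99,99.5]),'y',np.percentile(l[:,1],[.5,1,99,99.5]))
E
```

```text
tcp [ 0.5393 -0.1681  0.2618] yaw -0.302441485789926 F [-0.3  0.3 -0.5]
deck n 849 z 0.28091729285722744 plane [-0.1881  0.5905  0.2527]
+y end [(-40, 83.3), (-32, 82.0), (-24, 83.4), (-16, 83.5), (-8, 83.4), (0, 82.7), (8, 83.4), (16, 82.9), (24, 81.7), (32, 82.3), (40, 81.8)]
-x side [(40, -48.6), (48, -50.7), (56, -50.9), (64, -50.6), (72, -50.3)]
+x side [(40, 46.6), (48, 47.7), (56, 48.9), (64, 49.9), (72, 49.2)]
side: pct x [-54.34433473 -53.97045624  44.15128285  45.39565649] y [-73.75930239 -72.7917699   84.17231944  84.48058868]
```

step_arm(increments=[{"tx":-0.0008,"ty":-0.003,"tz":-0.02,"wx":0,"wy":0,"wz":-0.003,"gripper":-1},{"tx":-0.0008,"ty":-0.003,"tz":-0.04,"wx":0,"wy":0,"wz":-0.003,"gripper":-1},{"tx":-0.0008,"ty":-0.003,"tz":-0.055,"wx":0,"wy":0,"wz":-0.003,"gripper":-1},{"tx":-0.0008,"ty":-0.003,"tz":-0.066,"wx":0,"wy":0,"wz":-0.003,"gripper":-1},{"tx":-0.0008,"ty":-0.003,"tz":-0.066,"wx":0,"wy":0,"wz":-0.003,"gripper":-1},{"tx":-0.0008,"ty":-0.003,"tz":-0.066,"wx":0,"wy":0,"wz":-0.003,"gripper":-1},{"tx":-0.0008,"ty":-0.003,"tz":-0.066,"wx":0,"wy":0,"wz":-0.003,"gripper":-1}])

```text
time: 9.72
position: [0.539, -0.1722, 0.197]
tcp_rot: [0.001, 0.807, 0.591, 0.0]
wrist_force: [0.2, -0.2, -0.8]
gripper_width: 0.364
grip_force: 30.0
```

```bash
python3 held.py; python3 - <<'E'
from h import *
f=grab('side');save(cv2.resize(f['frame'][90:190,270:390],None,fx=6,fy=6,interpolation=2),'near.png')
E
```

```text
tcp [ 0.539  -0.1722  0.197 ] yaw -0.3066207903812863 F [ 0.2 -0.2 -0.8]
deck n 723 z 0.2163827876353548 plane [-0.1024  2.5777  0.0758]
+y end [(-40, 79.6), (-32, 77.9), (-24, 79.0), (-16, 77.7), (-8, 79.3), (0, 79.5), (8, 76.9), (16, 78.9), (24, 78.6), (32, 76.2), (40, 76.8)]
-x side [(40, -47.6), (48, -48.6), (56, -49.9), (64, -48.2), (72, -48.5)]
+x side [(40, 48.9), (48, 47.8), (56, 48.6), (64, 48.7), (72, 50.2)]
```

View pics/near.png

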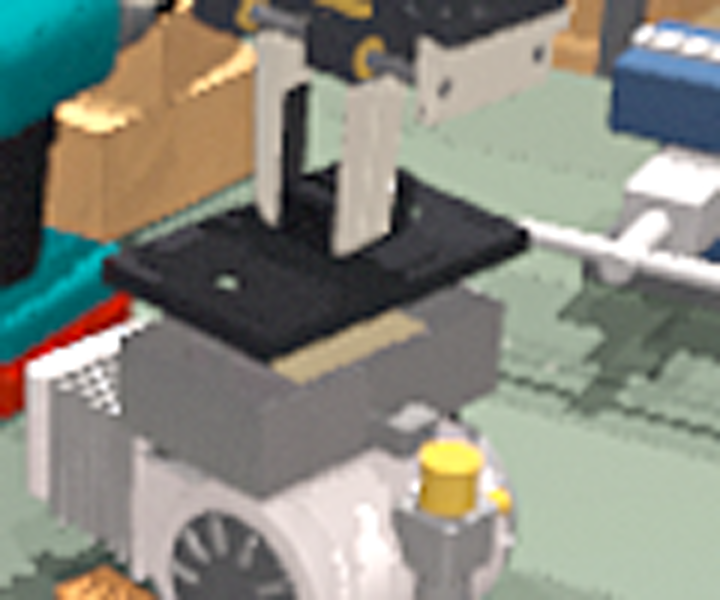

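Slot visible at (228,282), cover level and centred over the box. I'll trim slightly and lower to just before hook contact.

step_arm(increments=[{"tx":-0.0003,"ty":0.001,"tz":-0.004,"wx":0,"wy":0,"wz":0.006,"gripper":-1},{"tx":-0.0003,"ty":0.001,"tz":-0.009,"wx":0,"wy":0,"wz":0.006,"gripper":-1},{"tx":-0.0003,"ty":0.001,"tz":-0.014,"wx":0,"wy":0,"wz":0.006,"gripper":-1},{"tx":-0.0003,"ty":0.001,"tz":-0.018,"wx":0,"wy":0,"wz":0.006,"gripper":-1},{"tx":-0.0003,"ty":0.001,"tz":-0.018,"wx":0,"wy":0,"wz":0.006,"gripper":-1},{"tx":-0.0003,"ty":0.001,"tz":-0.018,"wx":0,"wy":0,"wz":0.006,"gripper":-1}])

```text
time: 10.32
position: [0.5381, -0.1712, 0.1776]
tcp_rot: [-0.0, 0.805, 0.593, -0.0]
wrist_force: [-0.0, 0.4, 0.1]
gripper_width: 0.361
grip_force: 30.0
```

step_arm(increments=[{"tx":0,"ty":0,"tz":-0.002,"wx":0,"wy":0,"wz":0,"gripper":-1},{"tx":0,"ty":0,"tz":-0.004,"wx":0,"wy":0,"wz":0,"gripper":-1},{"tx":0,"ty":0,"tz":-0.005,"wx":0,"wy":0,"wz":0,"gripper":-1},{"tx":0,"ty":0,"tz":-0.005,"wx":0,"wy":0,"wz":0,"gripper":-1}])

```text
time: 10.65
position: [0.5383, -0.1713, 0.173]
tcp_rot: [0.0, 0.805, 0.593, 0.0]
wrist_force: [0.8, 0.2, 0.9]
gripper_width: 0.364
grip_force: 30.0
```

step_arm(increments=[{"tx":0,"ty":0,"tz":-0.001,"wx":0,"wy":0,"wz":0,"gripper":-1},{"tx":0,"ty":0,"tz":-0.002,"wx":0,"wy":0,"wz":0,"gripper":-1},{"tx":0,"ty":0,"tz":-0.003,"wx":0,"wy":0,"wz":0,"gripper":-1},{"tx":0,"ty":0,"tz":-0.003,"wx":0,"wy":0,"wz":0,"gripper":-1}])

```text
time: 10.98
position: [0.5385, -0.1713, 0.1701]
tcp_rot: [0.0, 0.805, 0.593, 0.0]
wrist_force: [0.2, -0.2, 4.1]
gripper_width: 0.364
grip_force: 30.0
```

step_arm(increments=[{"tx":0,"ty":0,"tz":-0.001,"wx":0,"wy":0,"wz":0,"gripper":-1},{"tx":0,"ty":0,"tz":-0.002,"wx":0,"wy":0,"wz":0,"gripper":-1},{"tx":0,"ty":0,"tz":-0.003,"wx":0,"wy":0,"wz":0,"gripper":-1},{"tx":0,"ty":0,"tz":-0.003,"wx":0,"wy":0,"wz":0,"gripper":-1}])

```text
time: 11.32
position: [0.5386, -0.1714, 0.1674]
tcp_rot: [0.001, 0.805, 0.593, 0.0]
wrist_force: [-0.2, -0.5, 6.4]
gripper_width: 0.369
grip_force: 30.0
```

step_arm(increments=[{"tx":0,"ty":0,"tz":-0.001,"wx":0,"wy":0,"wz":0,"gripper":-1},{"tx":0,"ty":0,"tz":-0.002,"wx":0,"wy":0,"wz":0,"gripper":-1},{"tx":0,"ty":0,"tz":-0.002,"wx":0,"wy":0,"wz":0,"gripper":-1}])

```text
time: 11.57
position: [0.5388, -0.1714, 0.1657]
tcp_rot: [0.001, 0.805, 0.593, 0.0]
wrist_force: [-0.5, 0.9, 9.4]
gripper_width: 0.365
grip_force: 30.0
```

step_arm(increments=[{"tx":0,"ty":0,"tz":-0.001,"wx":0,"wy":0,"wz":0,"gripper":-1},{"tx":0,"ty":0,"tz":-0.002,"wx":0,"wy":0,"wz":0,"gripper":-1},{"tx":0,"ty":0,"tz":-0.002,"wx":0,"wy":0,"wz":0,"gripper":-1}])

```text
time: 11.82
position: [0.5388, -0.1714, 0.1641]
tcp_rot: [0.001, 0.805, 0.593, 0.001]
wrist_force: [-1.6, 0.1, 12.2]
gripper_width: 0.362
grip_force: 30.0
```

step_arm(increments=[{"tx":0,"ty":0,"tz":-0.001,"wx":0,"wy":0,"wz":0,"gripper":-1},{"tx":0,"ty":0,"tz":-0.0015,"wx":0,"wy":0,"wz":0,"gripper":-1},{"tx":0,"ty":0,"tz":-0.0015,"wx":0,"wy":0,"wz":0,"gripper":-1}])

```text
time: 12.07
position: [0.5388, -0.1716, 0.1622]
tcp_rot: [0.001, 0.805, 0.593, 0.0]
wrist_force: [0.9, -1.7, 6.0]
gripper_width: 0.361
grip_force: 30.0
```

A click (12.2 → 6.0 N). I'll continue gently.

step_arm(increments=[{"tx":0,"ty":0,"tz":-0.001,"wx":0,"wy":0,"wz":0,"gripper":-1},{"tx":0,"ty":0,"tz":-0.0015,"wx":0,"wy":0,"wz":0,"gripper":-1},{"tx":0,"ty":0,"tz":-0.0015,"wx":0,"wy":0,"wz":0,"gripper":-1}])

```text
time: 12.32
position: [0.5388, -0.1716, 0.1608]
tcp_rot: [0.001, 0.805, 0.593, 0.0]
wrist_force: [1.0, -1.4, 8.6]
gripper_width: 0.362
grip_force: 30.0
```

step_arm(increments=[{"tx":0,"ty":0,"tz":-0.001,"wx":0,"wy":0,"wz":0,"gripper":-1},{"tx":0,"ty":0,"tz":-0.0015,"wx":0,"wy":0,"wz":0,"gripper":-1},{"tx":0,"ty":0,"tz":-0.0015,"wx":0,"wy":0,"wz":0,"gripper":-1}])

```text
time: 12.57
position: [0.5388, -0.1716, 0.1596]
tcp_rot: [0.001, 0.805, 0.593, 0.0]
wrist_force: [-1.1, -0.2, 10.9]
gripper_width: 0.367
grip_force: 30.0
```

step_arm(increments=[{"tx":0,"ty":0,"tz":-0.001,"wx":0,"wy":0,"wz":0,"gripper":-1},{"tx":0,"ty":0,"tz":-0.0015,"wx":0,"wy":0,"wz":0,"gripper":-1},{"tx":0,"ty":0,"tz":-0.0015,"wx":0,"wy":0,"wz":0,"gripper":-1}])

```text
time: 12.82
position: [0.5389, -0.1716, 0.1587]
tcp_rot: [0.001, 0.805, 0.593, 0.001]
wrist_force: [-2.4, 0.4, 16.4]
gripper_width: 0.364
grip_force: 30.0
```

step_arm(increments=[{"tx":0,"ty":0,"tz":-0.0005,"wx":0,"wy":0,"wz":0,"gripper":-1},{"tx":0,"ty":0,"tz":-0.001,"wx":0,"wy":0,"wz":0,"gripper":-1},{"tx":0,"ty":0,"tz":-0.001,"wx":0,"wy":0,"wz":0,"gripper":-1}])

```text
time: 13.07
position: [0.5389, -0.1717, 0.1586]
tcp_rot: [0.001, 0.805, 0.593, 0.001]
wrist_force: [-5.9, 2.0, 26.5]
gripper_width: 0.363
grip_force: 30.0
```

Hard stop at 27 N, at the expected home height. I'll relax, release, rise and inspect.

step_arm(increments=[{"tx":0,"ty":0,"tz":0.002,"wx":0,"wy":0,"wz":0,"gripper":-1},{"tx":0,"ty":0,"tz":0.005,"wx":0,"wy":0,"wz":0,"gripper":-1},{"tx":0,"ty":0,"tz":0.008,"wx":0,"wy":0,"wz":0,"gripper":-1},{"tx":0,"ty":0,"tz":0.008,"wx":0,"wy":0,"wz":0,"gripper":-1}])

```text
time: 13.4
position: [0.5385, -0.1714, 0.1645]
tcp_rot: [0.001, 0.805, 0.593, 0.0]
wrist_force: [0.9, -1.0, 2.4]
gripper_width: 0.363
grip_force: 30.0
```

step_arm(increments=[{"tx":0,"ty":0,"tz":0,"wx":0,"wy":0,"wz":0,"gripper":0.3},{"tx":0,"ty":0,"tz":0,"wx":0,"wy":0,"wz":0,"gripper":0.3},{"tx":0,"ty":0,"tz":0,"wx":0,"wy":0,"wz":0,"gripper":0.3},{"tx":0,"ty":0,"tz":0.0,"wx":0,"wy":0,"wz":0,"gripper":0.3},{"tx":0,"ty":0,"tz":0.03,"wx":0,"wy":0,"wz":0,"gripper":0.3},{"tx":0,"ty":0,"tz":0.06,"wx":0,"wy":0,"wz":0,"gripper":0.3},{"tx":0,"ty":0,"tz":0.09,"wx":0,"wy":0,"wz":0,"gripper":0.3},{"tx":-0.03,"ty":-0.02,"tz":0.1,"wx":0,"wy":0,"wz":0,"gripper":0.3},{"tx":-0.06,"ty":-0.04,"tz":0.1,"wx":0,"wy":0,"wz":0,"gripper":0.3},{"tx":-0.09,"ty":-0.06,"tz":0.1,"wx":0,"wy":0,"wz":0,"gripper":0.3},{"tx":-0.12,"ty":-0.08,"tz":0.1,"wx":0,"wy":0,"wz":0,"gripper":0.3},{"tx":-0.15,"ty":-0.1,"tz":0.1,"wx":0,"wy":0,"wz":0,"gripper":0.3}])

```text
time: 14.4
position: [0.3866, -0.2716, 0.2638]
tcp_rot: [-0.0, 0.805, 0.593, -0.0]
wrist_force: [-0.1, -1.2, 0.7]
gripper_width: 0.649
grip_force: 0.0
```

step_arm(increments=[{"tx":-0.02,"ty":-0.035,"tz":0,"wx":0,"wy":0,"wz":0,"gripper":0.3},{"tx":-0.04,"ty":-0.07,"tz":0,"wx":0,"wy":0,"wz":0,"gripper":0.3},{"tx":-0.06,"ty":-0.105,"tz":0,"wx":0,"wy":0,"wz":0,"gripper":0.3},{"tx":-0.08,"ty":-0.14,"tz":0,"wx":0,"wy":0,"wz":0,"gripper":0.3},{"tx":-0.08,"ty":-0.14,"tz":0,"wx":0,"wy":0,"wz":0,"gripper":0.3}])

```text
time: 14.82
position: [0.305, -0.4156, 0.2635]
tcp_rot: [-0.0, 0.806, 0.591, -0.001]
wrist_force: [-0.3, 0.2, -0.4]
gripper_width: 0.651
grip_force: 0.0
```

```bash
python3 - <<'E'
from fit import *
f=grab('side');b=cv2.resize(f['frame'][110:210,265:365],(400,400),interpolation=2)
f=grab('top');P=pts(f);a=cv2.resize(f['frame'][145:245,340:440],None,fx=4,fy=4,interpolation=2);save(np.hstack([a,b]),'home.png')
v,u=np.mgrid[:420,:560];g=f['frame'].max(2)
roi=(u>345)&(u<440)&(v>155)&(v<235)
rect(P,roi&(P[...,2]>.17)&(g<90),'cover')
Q=P[roi&(abs(P[...,2]-.19)<.012)&(g<90)];d=Q[:,:2]-[.5384,-.171];a=-.3045
y=d@[-np.sin(a),np.cos(a)];x=d@[np.cos(a),np.sin(a)]
for lo,hi in((60,78),(30,48),(-48,-30),(-78,-60)):
    t=(y*1e3>lo)&(y*1e3<hi)&(abs(x)<.045);print(lo,hi,t.sum(),np.median(Q[t,2]).round(4),Q[t,2].mean().round(4))
for lo,hi in((-45,-22),(22,45)):
    t=(x*1e3>lo)&(x*1e3<hi)&(abs(y)<.07);print('x',lo,np.median(Q[t,2]).round(4))
s=r.sense();print(s['time'],s['position'],s['wrist_force'])
E
```

```text
cover [ 356  169   73   55 2549] c [ 537.7 -170.2] size [158.9  99.5] yaw of y axis -0.2988 z 0.1854
60 78 267 0.1851 0.1851
30 48 264 0.1847 0.1849
-48 -30 168 0.1849 0.1851
-78 -60 258 0.185 0.1851
x -45 0.185
x 22 0.1851
14.9167 [ 0.30735737 -0.41181348  0.26343974] [ 0.40705778 -0.05999725  0.65125508]
```

View pics/home.png

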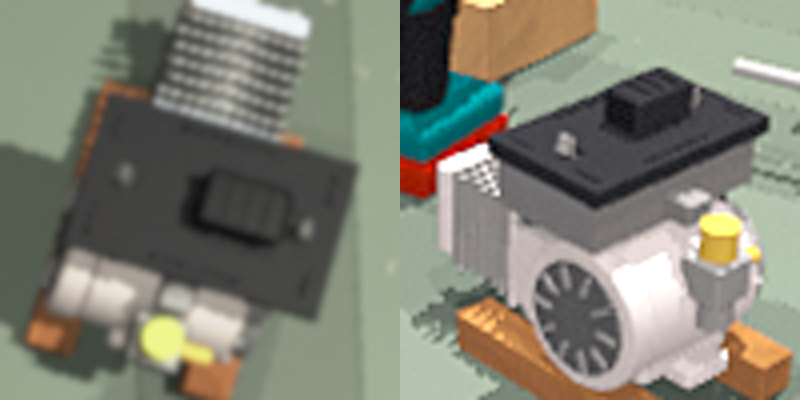

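Both hooks stand up through the slots at (125,172) and (305,230). The deck is level at z = 0.185 at both ends (home is 0.186), and the cover is centred within about 1 mm.

```bash
python3 -c "
from bench import r
print(r.finish_job())"
```

```text
the job is handed in; nothing more can be done
None
```

The black cover is on the filter box with both hooks snapped over it, level at both ends and centred within about 1 mm; pressing reached about 27 N, the arm is clear of it, and the job was handed in just under 15 s in (no verdict was returned).

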